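# Set out the badge-press punches in running order

## Task

The next four badge jobs wait in the black job tray in running order, each a banded block of prints with its punch standing on top. Move the four punches to the white die rack, one to a seat and in the same left-to-right order as they stand in the tray, each set down (not dropped) upright and flat on the floor of its seat. Leave the print blocks where they lie.

Things in the scene. Friction and masses are not known exactly. Their poses are not given: they have to be found in the camera images.
- punch_large: Large round punch, aluminium disc 58 mm in diameter, 16 mm high. On its axis a round steel shank 24 mm across, from 16 to 58 mm above the underside (dark washer 32 mm across, 3 mm high, at its foot): grip it there from above. Origin: centre of the underside; z up the shank. Starts loose and upright near the middle of its own print block, any yaw. About 260 g (+-25%).
- punch_small: Small round punch, aluminium disc 44 mm in diameter, 16 mm high. On its axis a round steel shank 24 mm across, from 16 to 58 mm above the underside (dark washer 32 mm across, 3 mm high, at its foot): grip it there from above. Origin: centre of the underside; z up the shank. Starts loose and upright near the middle of its own print block, any yaw. About 180 g (+-25%).
- punch_square: Square punch, aluminium body 44 x 44 mm (along x and y), rounded corners, 16 mm high. On its axis a round steel shank 24 mm across, from 16 to 58 mm above the underside (dark washer 32 mm across, 3 mm high, at its foot): grip it there from above. Origin: centre of the underside; z up the shank. Starts loose and upright near the middle of its own print block, any yaw. About 220 g (+-25%).
- punch_oval: Oval punch, aluminium, round ends, 58 mm long (along y) and 38 mm wide, 16 mm high. On its axis a round steel shank 24 mm across, from 16 to 58 mm above the underside (dark washer 32 mm across, 3 mm high, at its foot): grip it there from above. Origin: centre of the underside; z up the shank. Starts loose and upright near the middle of its own print block, any yaw. About 210 g (+-25%).
- block_large: The print block on which the large punch stands at the start: a loose block of cut printed sheets in white paper with two kraft bands, 80 x 80 mm (x, y), 44 mm high. Origin: centre of its underside, z up. It lies in one of the four bays of the job tray (which bay varies).
- block_small: The print block on which the small punch stands at the start: a loose block of cut printed sheets in white paper with two kraft bands, 66 x 66 mm (x, y), 38 mm high. Origin: centre of its underside, z up. It lies in one of the four bays of the job tray (which bay varies).
- block_square: The print block on which the square punch stands at the start: a loose block of cut printed sheets in white paper with two kraft bands, 72 x 72 mm (x, y), 50 mm high. Origin: centre of its underside, z up. It lies in one of the four bays of the job tray (which bay varies).
- block_oval: The print block on which the oval punch stands at the start: a loose block of cut printed sheets in white paper with two kraft bands, 62 x 80 mm (x, y), 32 mm high. Origin: centre of its underside, z up. It lies in one of the four bays of the job tray (which bay varies).
- jobtray: Low black tray fixed to the bench, 94 x 361 mm (x, y), walls 18 mm high, floor 5 mm thick; four bays of 84 x 84 mm in a row along its y axis, centred at y = +133.5, +44.5, -44.5, -133.5 mm. Origin: centre of the underside. +y points to its left end as seen from the robot; yaw within 0.15 rad. The nearer or the farther of the two rows.
- dierack: White plastic die rack fixed to the bench, empty at the start: plate 96 x 354 mm (x, y), 22 mm thick, with four equal round flat-bottomed seats 74 mm across and 10 mm deep (floor at z = 12 mm), centred at x = 0, y = +129, +43, -43, -129 mm. Origin: centre of the underside. +y points to its left end as seen from the robot; yaw within 0.15 rad.
Mind the look-alikes: they are no part of the job. What is shaped like the punch_oval but blue is not meant. Leave any orange look-alike of the punch_square alone.

How it is judged:
At the end, for the whole second after the job is handed in: Each punch stands upright (0.1 rad), at rest, released, on the floor of a seat (3 mm in height, 16 mm sideways); counted from the left its seat has the same number as the tray bay of its own print block; each block is within 15 mm of its start (((y of block_large in the frame of jobtray between 0.1035 and 0.1635 m and y of punch_large in the frame of dierack between 0.1125 and 0.1455 m) or (y of block_large in the frame of jobtray between 0.0145 and 0.0745 m and y of punch_large in the frame of dierack between 0.0265 and 0.0595 m) or (y of block_large in the frame of jobtray between -0.0745 and -0.0145 m and y of punch_large in the frame of dierack between -0.0595 and -0.0265 m) or (y of block_large in the frame of jobtray between -0.1635 and -0.1035 m and y of punch_large in the frame of dierack between -0.1455 and -0.1125 m)) and x of punch_large in the frame of dierack between -0.0165 and 0.0165 m and z of punch_large in the frame of dierack between 0.009 and 0.015 m and angle between each of punch_large, punch_small, punch_square, punch_oval's own z axis and vertical below 0.1 rad and linear speed of each of punch_large, punch_small, punch_square, punch_oval below 0.02 m/s and distance of each of block_large, block_small, block_square, block_oval from where it was at the start of the episode below 0.015 m and ((y of block_small in the frame of jobtray between 0.1035 and 0.1635 m and y of punch_small in the frame of dierack between 0.1125 and 0.1455 m) or (y of block_small in the frame of jobtray between 0.0145 and 0.0745 m and y of punch_small in the frame of dierack between 0.0265 and 0.0595 m) or (y of block_small in the frame of jobtray between -0.0745 and -0.0145 m and y of punch_small in the frame of dierack between -0.0595 and -0.0265 m) or (y of block_small in the frame of jobtray between -0.1635 and -0.1035 m and y of punch_small in the frame of dierack between -0.1455 and -0.1125 m)) and x of punch_small in the frame of dierack between -0.0165 and 0.0165 m and z of punch_small in the frame of dierack between 0.009 and 0.015 m and ((y of block_square in the frame of jobtray between 0.1035 and 0.1635 m and y of punch_square in the frame of dierack between 0.1125 and 0.1455 m) or (y of block_square in the frame of jobtray between 0.0145 and 0.0745 m and y of punch_square in the frame of dierack between 0.0265 and 0.0595 m) or (y of block_square in the frame of jobtray between -0.0745 and -0.0145 m and y of punch_square in the frame of dierack between -0.0595 and -0.0265 m) or (y of block_square in the frame of jobtray between -0.1635 and -0.1035 m and y of punch_square in the frame of dierack between -0.1455 and -0.1125 m)) and x of punch_square in the frame of dierack between -0.0165 and 0.0165 m and z of punch_square in the frame of dierack between 0.009 and 0.015 m and ((y of block_oval in the frame of jobtray between 0.1035 and 0.1635 m and y of punch_oval in the frame of dierack between 0.1125 and 0.1455 m) or (y of block_oval in the frame of jobtray between 0.0145 and 0.0745 m and y of punch_oval in the frame of dierack between 0.0265 and 0.0595 m) or (y of block_oval in the frame of jobtray between -0.0745 and -0.0145 m and y of punch_oval in the frame of dierack between -0.0595 and -0.0265 m) or (y of block_oval in the frame of jobtray between -0.1635 and -0.1035 m and y of punch_oval in the frame of dierack between -0.1455 and -0.1125 m)) and x of punch_oval in the frame of dierack between -0.0165 and 0.0165 m and z of punch_oval in the frame of dierack between 0.009 and 0.015 m); the robot touches nothing.
It fails at once if a punch is dropped or thrown (moving faster than 0.6 m/s out of the fingers) ((linear speed of punch_large above 0.6 m/s and contact force between the fingers and punch_large below 0.05 N) or (linear speed of punch_small above 0.6 m/s and contact force between the fingers and punch_small below 0.05 N) or (linear speed of punch_square above 0.6 m/s and contact force between the fingers and punch_square below 0.05 N) or (linear speed of punch_oval above 0.6 m/s and contact force between the fingers and punch_oval below 0.05 N)).
It fails at once if a print block is pushed more than 15 mm from its place (distance of any of block_large, block_small, block_square, block_oval from where it was at the start of the episode above 0.015 m).
It also fails if it takes over 109 s, if anything falls off the work surface, if the arm or the gripper's body presses on something with over 40 N, if the wrist force passes 120 N, or if a joint passes its speed limit or range.

## Robot

A 6-joint arm with a two-finger parallel gripper is mounted at the origin on the work surface. World frame = base frame: x ahead of the robot, y to its left, z up, the work surface at z = 0. Lengths are in m, angles in rad, forces in N, time in s.
With the tool pointing down it reaches from about 0.4 to 0.825 m from the base axis. Payload 7 kg.
Tool frame: the origin (TCP) lies at the very end of the fingers, on their centre line; the grasp point (between the pads) lies arm.grip_point_offset behind it (arm.grip_point_offset is the distance from the TCP to the grasp point, in m); z points along the fingers, y is the line along which they close (so a half turn about z gives the same grasp; the last joint's range is limited). The gripper opens to 88 mm and grips with 3 to 60 N. Pads are 19 mm wide; open, the fingers measure 130 mm over their backs; the gripper's body (78 mm by 193 mm) begins 47 mm behind the grasp point.
Start: joints at [1.536, 0.359, 0.012, 0, -1.224, -0.288], TCP at [0.214, 0.64, 0.227] pointing down, gripper open.
Joint ranges: [-3.07, 3.07], [-1.43, 2.12], [-1.02, 1.25], [-3.03, 1.67], [-3.05, -0], [-3.03, 3.03]. Speed limits (rad/s): [2.39, 2.39, 3.01, 3.14, 3.14, 3.14].

## Interface

Orientations are given as [roll, pitch, yaw] about the fixed x, y, z axes, in that order (R = Rz(yaw) Ry(pitch) Rx(roll)).
In Python, from station import arm gives the robot as it stands.
- The arm moves only by the shell command python3 -m crank 'ROWS' [OPENING] [FORCE]. ROWS is JSON, a list of rows, each an object of numbers: "dx", "dy", "dz": the shift along the tool's x, y, z in cm; "wx", "wy", "wz": the turn, a rotation vector about the tool's x, y, z in degrees. A call has exactly 10 rows; each row is the pose to reach, as a shift and turn from the pose commanded when the call began, along the tool's axes at that moment; what a row does not reach only later rows make up. A row lasts 1/8 s, in which the tool goes at most 62.5 mm and 10.7 degrees, less where a joint would pass 70% of its speed; a pose out of reach is approached as far as the arm can. A call with a gripper value outside its range is refused whole. OPENING is the finger opening in cm, from 0 to 8.76, set as the call begins (- or left out, the last holds). The fingers move at their own pace and stop on an object; FORCE is the grip in N (left out, the last holds). Time passes only in rows, so rows that repeat a pose let the fingers close, or fill a call up. It gives the time, the measured TCP pose, the force, the opening and the grip force at its end, in the units of the state.
- arm.get_state(): the state, without advancing time (a new reading comes with each control period).
- arm.grab_frame(name): name is "scene" or "top"; returns the picture (480x640x3 uint8, red, green, blue); there is no depth.
- arm.calibration(name): a dict with "fx", "fy", "cx", "cy" (pixels), "world_from_camera" (4x4, takes a point from camera to world coordinates). Camera axes: x right, y down, z forward; pixel columns grow to the right and rows downward; lengths in m; the calibration is good to about 2 mm. A picture is of the moment at which its call begins. calibration takes no time and is no camera call.
- arm.job_done(): hands the job in; it is judged then, once.
Trained networks look in the newest picture that a camera, given by its name, has taken for a name from the list of things; names that differ only in an ending like _2 or _b are one class to them, and where a whole thing is asked for, a point or a joint stands for the part that bears it (a point fixed in the world has none). Each returns a list of dicts, best first, with "confidence" (0 to 1); they miss things now and then, are a little off and sometimes report something else, mostly with a low value. They report only what shows in the picture. A call takes as long as a camera call. They do not tell look-alikes from the thing itself.
- arm.find_in(camera, query): "centre" ([x, y, z] in m, in world coordinates, good to about 4 mm: the middle of the surface that is visible of it).
- arm.masks_of(camera, query): "pixels" (480x640 bool, what is visible of it).
- arm.mark_of(camera, query): "centre" ([x, y, z] in m, in world coordinates, good to about 4 mm: a listed point, or the origin of a listed thing).
The state is a dict: "t": time; "q": joint angles; "qd": joint speeds; "joint_efforts": joint torques, N m; "eef_pos": TCP position; "ee_rot": TCP orientation; "force": force on the tool from outside, world axes, zero at the start; "moment": the same for the moment, N m; "width": finger opening in m; "gripper_force": force on a finger pad.
Only numpy, scipy, OpenCV 4.12 (cv2) and the standard library are available. Lean on these libraries where they do the work, as an engineer would, in place of code of your own. Each camera call takes 0.05 s, during which the arm holds its last target. There are 200 camera calls.

## Working session

There is one attempt and no reset: what is moved stays moved. The work goes in short steps, Python scripts to look and compute and a shell command to move; the robot and the scene stay as the last step left them, time stands still between calls to the robot, and variables do not carry over. Pictures are saved under pics/ and viewed, at most 14 in all, crops included, and the job is handed in when it is done.

```bash
ls; mkdir -p pics; python3 - <<'E'
from station import arm
import cv2, numpy as np
for n in("scene","top"):
    f=arm.grab_frame(n); cv2.imwrite(f"pics/{n}0.png",f[:,:,::-1])
    c=arm.calibration(n); print(n,c["fx"],c["cx"],c["cy"],np.round(c["world_from_camera"],3).tolist())
    for q in "punch_large punch_small punch_square punch_oval jobtray dierack block_large block_small block_square block_oval".split():
        print(q,[(np.round(d["centre"],3).tolist(),round(d["confidence"],2)) for d in arm.mark_of(n,q)])
print(arm.get_state(),arm.grip_point_offset)
E
```

```text
pics
scene 503.1481465753876 320.2075082149179 243.2034207103747 [[0.88, 0.33, -0.341, 0.86], [0.474, -0.581, 0.661, -0.441], [0.02, -0.744, -0.668, 0.538], [0.0, 0.0, 0.0, 1.0]]
punch_large [([0.646, -0.05, 0.052], 0.94), ([0.65, -0.048, 0.005], 0.24)]
punch_small [([0.649, -0.133, 0.043], 0.97), ([0.644, -0.14, 0.001], 0.58)]
punch_square [([0.808, -0.005, -0.001], 0.63)]
punch_oval [([0.665, 0.137, 0.041], 0.84), ([0.654, 0.241, 0.001], 0.82), ([0.769, 0.14, -0.002], 0.77)]
jobtray [([0.646, -0.052, 0.051], 0.49)]
dierack [([0.477, 0.05, -0.002], 0.6)]
block_large []
block_small [([0.646, -0.137, -0.0], 0.84)]
block_square [([0.653, 0.048, 0.005], 0.94)]
block_oval [([0.658, 0.134, 0.007], 0.69)]
top 518.6374726765414 318.709884233351 238.49734492040207 [[-0.014, -0.998, 0.064, 0.561], [-1.0, 0.012, -0.027, 0.03], [0.026, -0.064, -0.998, 0.928], [0.0, 0.0, 0.0, 1.0]]
punch_large [([0.645, -0.049, 0.049], 0.95)]
punch_small [([0.652, -0.135, 0.04], 0.95)]
punch_square [([0.804, 0.0, 0.002], 0.91), ([0.654, 0.052, 0.053], 0.68)]
punch_oval [([0.664, 0.138, 0.038], 0.96), ([0.77, 0.1
[... 270 characters left out ...]
 [([0.66, 0.131, 0.006], 0.84)]
{'t': 1.1, 'q': array([ 1.53613585e+00,  3.58568544e-01,  1.19580317e-02, -1.00579184e-05,
       -1.22404847e+00, -2.88119895e-01]), 'qd': array([-0.00088452, -0.00102964,  0.00130601, -0.0013578 ,  0.00036922,
        0.00013706]), 'joint_efforts': array([ 7.06262435e-04, -5.82403886e+01,  2.93292135e+01,  7.00187355e+00,
        1.22935305e-02, -3.51560709e-05]), 'eef_pos': array([0.21410909, 0.64016763, 0.22660509]), 'ee_rot': array([-3.14146366e+00,  4.80951319e-05, -3.22783781e-01]), 'force': array([-0.24986579, -0.20190387,  0.03863301]), 'moment': array([-0.00411068,  0.01396336,  0.03123882]), 'gripper_force': 0.0, 'width': 0.08758420380256761} 0.0188
```

View pics/top0.png

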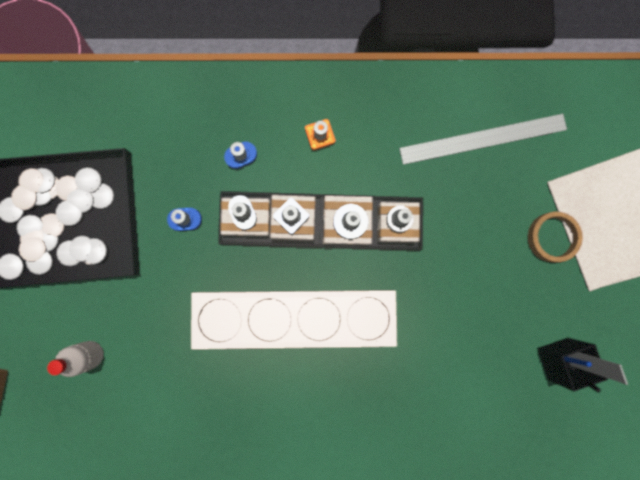

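View pics/scene0.png

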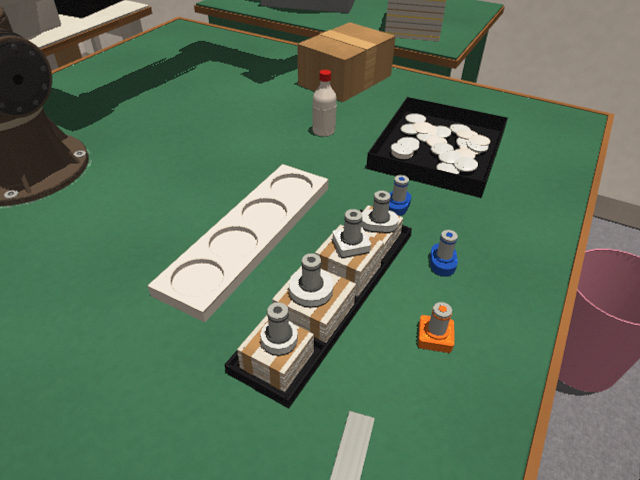

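The top view shows the tray at columns 220–422, row 220. Left to right it holds the oval (241,212), square (291,213), large (351,220) and small (402,218) punches. Look-alikes are the blue ovals at (238,152) and (182,217) and the orange square at (320,131), all lying outside the tray. The rack's seats are at (219,320), (269,320), (319,319) and (369,318). My targets are the four metal-coloured punches in the tray, which I'll check in a close crop.

```bash
cat > h.py <<'E'
import cv2, numpy as np
from station import arm
def ray(n,px):
    c=arm.calibration(n);T=np.array(c["world_from_camera"])
    d=T[:3,:3]@np.array([(px[0]-c["cx"])/c["fx"],(px[1]-c["cy"])/c["fy"],1]);return T[:3,3],d
def atz(n,px,z):
    o,d=ray(n,px);return o+d*(z-o[2])/d[2]
def tri(p1,p2):
    o1,d1=ray("top",p1);o2,d2=ray("scene",p2)
    s=np.linalg.lstsq(np.c_[d1,-d2],o2-o1,rcond=None)[0]
    a,b=o1+s[0]*d1,o2+s[1]*d2;return (a+b)/2,np.linalg.norm(a-b)
E
python3 - <<'E'
from h import *
t=cv2.imread("pics/top0.png");s=cv2.imread("pics/scene0.png")
a=cv2.resize(t[190:250,215:425],None,fx=3.8,fy=3.8,interpolation=cv2.INTER_CUBIC)
b=cv2.resize(s[180:360,255:405],None,fx=2,fy=2,interpolation=cv2.INTER_CUBIC)
m=np.zeros((600,800,3),np.uint8);m[:a.shape[0],:a.shape[1]]=a;m[235:595,:300]=b
cv2.imwrite("pics/crop.png",m)
hsv=cv2.cvtColor(t,cv2.COLOR_BGR2HSV);w=((hsv[:,:,1]<60)&(hsv[:,:,2]>150)).astype(np.uint8)
w[:280]=0;w[360:]=0;w[:,:150]=0;w[:,450:]=0
r=cv2.minAreaRect(max(cv2.findContours(w,0,2)[0],key=cv2.contourArea));print(r)
P=np.array([atz("top",p,.022) for p in cv2.boxPoints(r)]);print(P.round(4));print(P.mean(0))
E
```

```text
((293.28997802734375, 319.248046875), (57.8598518371582, 207.17483520507812), 89.32197570800781)
[[ 0.5299  0.23    0.022 ]
 [ 0.5287 -0.1296  0.022 ]
 [ 0.4287 -0.1284  0.022 ]
 [ 0.431   0.2287  0.022 ]]
[0.4795545  0.05014432 0.022     ]
```

View pics/crop.png

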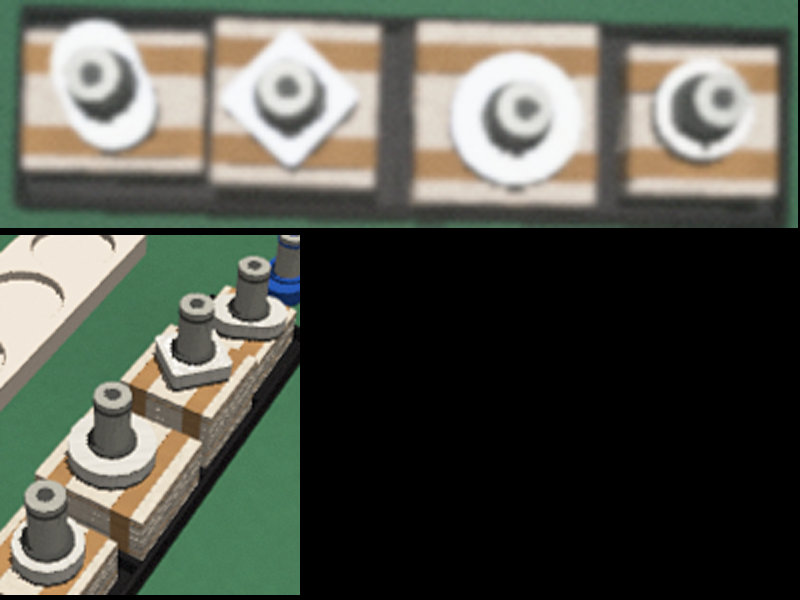

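The crop confirms four aluminium punches: oval, square, large and small from left to right. The shank tops are at about (239,209), (290,213), (352,219) and (404,216) in top, and (382,195), (353,214), (311,260) and (277,310) in scene.

```bash
python3 - <<'E'
from h import *
T=[(93,74),(287,89),(524,109),(721,99)];S=[(254,265),(197,303),(112,395),(45,495)]
for n,t,s,h in zip("oval square large small".split(),T,S,(.095,.113,.107,.101)):
    p,e=tri([(t[0]+.5)/3.8+214.5,(t[1]+.5)/3.8+189.5],[(s[0]+.5)/2+254.5,(s[1]-235+.5)/2+179.5])
    print(n,p.round(4),"expected z",h,"gap",round(e,4),"top-only at h",atz("top",[(t[0]+.5)/3.8+214.5,(t[1]+.5)/3.8+189.5],h).round(4))
for t,s in zip([(219.5,320),(269.5,320),(319.3,319),(369,318.5)],[(292,183.5),(264.5,210),(233.5,240),(197.5,277)]):
    p,e=tri(t,s);print("seat",p.round(4),round(e,4),atz("top",t,.022).round(4))
E
```

```text
oval [0.6628 0.1342 0.0973] expected z 0.095 gap 0.0003 top-only at h [0.6632 0.1346 0.095 ]
square [0.6538 0.0521 0.1148] expected z 0.113 gap 0.0003 top-only at h [0.6539 0.0521 0.113 ]
large [ 0.6444 -0.0472  0.1074] expected z 0.107 gap 0.0013 top-only at h [ 0.645  -0.0469  0.107 ]
small [ 0.6483 -0.1316  0.1014] expected z 0.101 gap 0.0015 top-only at h [ 0.6489 -0.1312  0.101 ]
seat [0.4811 0.1777 0.027 ] 0.001 [0.4802 0.1783 0.022 ]
seat [0.4795 0.0922 0.0259] 0.0009 [0.4788 0.0922 0.022 ]
seat [0.4796 0.0063 0.0266] 0.0004 [0.4791 0.0061 0.022 ]
seat [ 0.4788 -0.0801  0.0227] 0.0006 [ 0.4785 -0.0804  0.022 ]
```

The triangulated heights agree with the text to 2–5 mm. I'll grip with the fingers closing along world x (yaw −90°), clear of the neighbouring punches.

```bash
cat > d.py <<'E'
import sys,numpy as np
from station import arm
from scipy.spatial.transform import Rotation as R
s=arm.get_state();t=np.array([float(v) for v in sys.argv[1:4]])
A=R.from_euler("xyz",s["ee_rot"]);B=R.from_euler("xyz",[np.pi,0,-np.pi/2])
print("d cm",(A.inv().apply(t-s["eef_pos"])*100).round(2),"w deg",(A.inv()*B).as_rotvec(degrees=True).round(2),"t",s["t"])
E
python3 -m crank '[{"dx":3,"dy":1.7,"wz":4},{"dx":8,"dy":4.6,"wz":11},{"dx":13.5,"dy":7.8,"wz":18},{"dx":19,"dy":10.9,"wz":25},{"dx":24.5,"dy":14.1,"wz":33},{"dx":30,"dy":17.3,"wz":41},{"dx":35.5,"dy":20.4,"wz":49},{"dx":41,"dy":23.6,"wz":57},{"dx":46,"dy":26.5,"wz":64},{"dx":50,"dy":28.8,"wz":71.5}]' 6 25
python3 d.py 0.663 0.1345 0.15
```

```text
d cm [58.61 33.72  7.65] w deg [-0.000e+00  1.000e-02  7.151e+01] t 1.1$[0]: bad value
```

```bash
python3 -m crank '[{"dx":3,"dy":1.7,"dz":0,"wx":0,"wy":0,"wz":4},{"dx":8,"dy":4.6,"dz":0,"wx":0,"wy":0,"wz":11},{"dx":13.5,"dy":7.8,"dz":0,"wx":0,"wy":0,"wz":18},{"dx":19,"dy":10.9,"dz":0,"wx":0,"wy":0,"wz":25},{"dx":24.5,"dy":14.1,"dz":0,"wx":0,"wy":0,"wz":33},{"dx":30,"dy":17.3,"dz":0,"wx":0,"wy":0,"wz":41},{"dx":35.5,"dy":20.4,"dz":0,"wx":0,"wy":0,"wz":49},{"dx":41,"dy":23.6,"dz":0,"wx":0,"wy":0,"wz":57},{"dx":46,"dy":26.5,"dz":0,"wx":0,"wy":0,"wz":64},{"dx":50,"dy":28.8,"dz":0,"wx":0,"wy":0,"wz":71.5}]' 6 25
python3 d.py 0.663 0.1345 0.15
```

```text
t: 2.35
eef_pos: [0.5983, 0.2062, 0.2267]
ee_rot: [-3.141, 0.0, -1.576]
force: [0.2, 0.9, -0.1]
width: 0.0601
gripper_force: 0.0
d cm [ 7.14 -6.5   7.67] w deg [-0.02  0.   -0.29] t 2.35
```

```bash
python3 -m crank '[{"dx":2,"dy":-2,"dz":0,"wx":0,"wy":0,"wz":0},{"dx":4.5,"dy":-4,"dz":1.5,"wx":0,"wy":0,"wz":0},{"dx":6.5,"dy":-6,"dz":3,"wx":0,"wy":0,"wz":0},{"dx":7.4,"dy":-6.6,"dz":5,"wx":0,"wy":0,"wz":0},{"dx":7.4,"dy":-6.6,"dz":6.5,"wx":0,"wy":0,"wz":0},{"dx":7.4,"dy":-6.6,"dz":7.6,"wx":0,"wy":0,"wz":0},{"dx":7.4,"dy":-6.6,"dz":7.6,"wx":0,"wy":0,"wz":0},{"dx":7.4,"dy":-6.6,"dz":7.6,"wx":0,"wy":0,"wz":0},{"dx":7.4,"dy":-6.6,"dz":7.6,"wx":0,"wy":0,"wz":0},{"dx":7.4,"dy":-6.6,"dz":7.6,"wx":0,"wy":0,"wz":0}]'
python3 d.py 0.663 0.1345 0.060;python3 - <<'E'
from h import *
a=arm.grab_frame("scene")[100:300,250:500];b=arm.grab_frame("top")[150:280,150:350]
m=np.zeros((560,800,3),np.uint8);a=cv2.resize(a,(400,320));b=cv2.resize(b,(400,260));m[:320,:400]=a;m[:260,400:]=b
cv2.imwrite("pics/pre.png",m[:320,:,::-1])
E
```

```text
t: 3.6
eef_pos: [0.6631, 0.1346, 0.1512]
ee_rot: [-3.141, 0.0, -1.571]
force: [0.6, -0.6, 0.6]
width: 0.0599
gripper_force: 0.0
d cm [0.01 0.02 9.12] w deg [-0.05  0.02  0.02] t 3.6
```

View pics/pre.png

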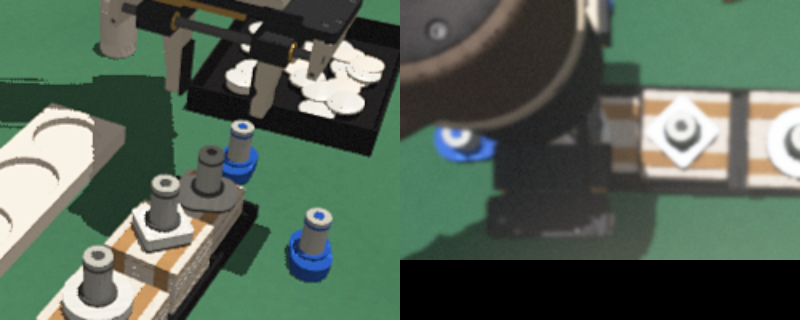

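The fingers straddle the oval's shank along x (scene crop about (210,150)), clear of its neighbours, so I can descend.

```bash
python3 -m crank '[{"dx":0,"dy":0,"dz":1.5,"wx":0,"wy":0,"wz":0},{"dx":0,"dy":0,"dz":3.5,"wx":0,"wy":0,"wz":0},{"dx":0,"dy":0,"dz":5.5,"wx":0,"wy":0,"wz":0},{"dx":0,"dy":0,"dz":7,"wx":0,"wy":0,"wz":0},{"dx":0,"dy":0,"dz":8.2,"wx":0,"wy":0,"wz":0},{"dx":0,"dy":0,"dz":9,"wx":0,"wy":0,"wz":0},{"dx":0,"dy":0,"dz":9,"wx":0,"wy":0,"wz":0},{"dx":0,"dy":0,"dz":9,"wx":0,"wy":0,"wz":0},{"dx":0,"dy":0,"dz":9,"wx":0,"wy":0,"wz":0},{"dx":0,"dy":0,"dz":9,"wx":0,"wy":0,"wz":0}]'
python3 -m crank '[{"dx":0,"dy":0,"dz":0,"wx":0,"wy":0,"wz":0},{"dx":0,"dy":0,"dz":0,"wx":0,"wy":0,"wz":0},{"dx":0,"dy":0,"dz":0,"wx":0,"wy":0,"wz":0},{"dx":0,"dy":0,"dz":0,"wx":0,"wy":0,"wz":0},{"dx":0,"dy":0,"dz":0,"wx":0,"wy":0,"wz":0},{"dx":0,"dy":0,"dz":0,"wx":0,"wy":0,"wz":0},{"dx":0,"dy":0,"dz":0,"wx":0,"wy":0,"wz":0},{"dx":0,"dy":0,"dz":0,"wx":0,"wy":0,"wz":0},{"dx":0,"dy":0,"dz":0,"wx":0,"wy":0,"wz":0},{"dx":0,"dy":0,"dz":0,"wx":0,"wy":0,"wz":0}]' 2 25
python3 d.py 0.4797 0.179 0.034
```

```text
t: 4.95
eef_pos: [0.6632, 0.1345, 0.0611]
ee_rot: [-3.141, 0.0, -1.571]
force: [1.0, -0.2, 0.6]
width: 0.0603
gripper_force: 0.0
t: 6.2
eef_pos: [0.663, 0.1344, 0.0606]
ee_rot: [-3.142, 0.0, -1.571]
force: [1.0, 0.4, 0.1]
width: 0.023
gripper_force: 25.0
d cm [-4.46 18.33  2.66] w deg [-0.01  0.    0.  ] t 6.2
```

```bash
python3 -m crank '[{"dx":0,"dy":0,"dz":-1,"wx":0,"wy":0,"wz":0},{"dx":0,"dy":0,"dz":-3,"wx":0,"wy":0,"wz":0},{"dx":0,"dy":0,"dz":-5,"wx":0,"wy":0,"wz":0},{"dx":0,"dy":0,"dz":-7,"wx":0,"wy":0,"wz":0},{"dx":0,"dy":1,"dz":-8.5,"wx":0,"wy":0,"wz":0},{"dx":-0.5,"dy":3,"dz":-9,"wx":0,"wy":0,"wz":0},{"dx":-1.5,"dy":6,"dz":-9,"wx":0,"wy":0,"wz":0},{"dx":-2.5,"dy":9,"dz":-9,"wx":0,"wy":0,"wz":0},{"dx":-3.5,"dy":12,"dz":-9,"wx":0,"wy":0,"wz":0},{"dx":-4,"dy":14.5,"dz":-9,"wx":0,"wy":0,"wz":0}]'
python3 d.py 0.4797 0.179 0.041
```

```text
t: 7.45
eef_pos: [0.5159, 0.1744, 0.1507]
ee_rot: [3.141, 0.0, -1.57]
force: [-0.3, 0.9, -1.4]
width: 0.0235
gripper_force: 25.0
d cm [-0.46  3.61 10.98] w deg [0.03 0.   0.02] t 7.45
```

```bash
python3 -m crank '[{"dx":-0.3,"dy":2,"dz":0,"wx":0,"wy":0,"wz":0},{"dx":-0.46,"dy":3.3,"dz":0.5,"wx":0,"wy":0,"wz":0},{"dx":-0.46,"dy":3.8,"dz":2,"wx":0,"wy":0,"wz":0},{"dx":-0.46,"dy":3.8,"dz":4,"wx":0,"wy":0,"wz":0},{"dx":-0.46,"dy":3.8,"dz":6.5,"wx":0,"wy":0,"wz":0},{"dx":-0.46,"dy":3.8,"dz":8.5,"wx":0,"wy":0,"wz":0},{"dx":-0.46,"dy":3.8,"dz":10,"wx":0,"wy":0,"wz":0},{"dx":-0.46,"dy":3.8,"dz":10.8,"wx":0,"wy":0,"wz":0},{"dx":-0.46,"dy":3.8,"dz":10.8,"wx":0,"wy":0,"wz":0},{"dx":-0.46,"dy":3.8,"dz":10.8,"wx":0,"wy":0,"wz":0}]'
python3 d.py 0.4797 0.179 0.036;python3 - <<'E'
from h import *
a=arm.grab_frame("scene")[100:300,180:430];b=arm.grab_frame("top")[250:380,150:350]
m=np.zeros((480,800,3),np.uint8);m[:480,:600]=cv2.resize(a,(600,480));m[:130,600:]=b
cv2.imwrite("pics/place1.png",m[:,:,::-1])
E
```

```text
t: 8.7
eef_pos: [0.4804, 0.1793, 0.0431]
ee_rot: [-3.141, 0.001, -1.571]
force: [0.8, 0.5, -2.6]
width: 0.0233
gripper_force: 25.0
d cm [0.03 0.07 0.71] w deg [-0.05  0.03  0.02] t 8.7
```

View pics/place1.png

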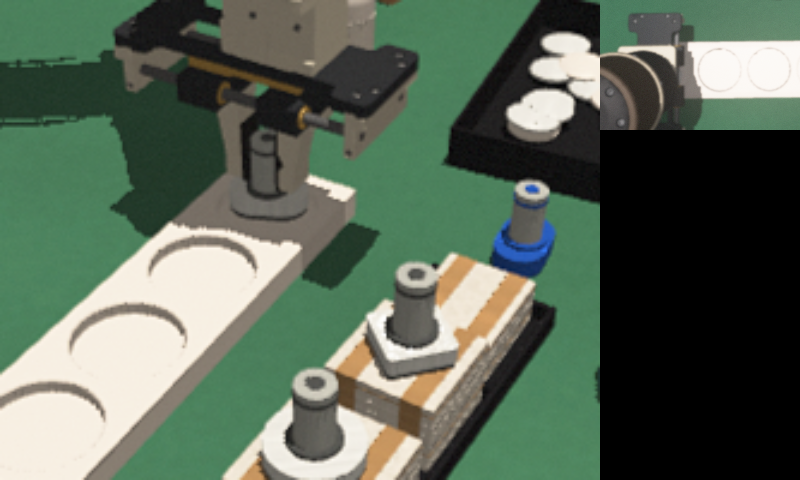

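The oval hangs upright over seat 1 (crop (268,205)) and its block hasn't moved. I'll lower it slowly.

```bash
python3 -m crank '[{"dx":0,"dy":0,"dz":0.15,"wx":0,"wy":0,"wz":0},{"dx":0,"dy":0,"dz":0.3,"wx":0,"wy":0,"wz":0},{"dx":0,"dy":0,"dz":0.4,"wx":0,"wy":0,"wz":0},{"dx":0,"dy":0,"dz":0.5,"wx":0,"wy":0,"wz":0},{"dx":0,"dy":0,"dz":0.6,"wx":0,"wy":0,"wz":0},{"dx":0,"dy":0,"dz":0.6,"wx":0,"wy":0,"wz":0},{"dx":0,"dy":0,"dz":0.6,"wx":0,"wy":0,"wz":0},{"dx":0,"dy":0,"dz":0.6,"wx":0,"wy":0,"wz":0},{"dx":0,"dy":0,"dz":0.6,"wx":0,"wy":0,"wz":0},{"dx":0,"dy":0,"dz":0.6,"wx":0,"wy":0,"wz":0}]'

```

```text
t: 10.05
eef_pos: [0.48, 0.179, 0.0366]
ee_rot: [-3.142, 0.0, -1.571]
force: [0.7, -0.7, -2.6]
width: 0.0232
gripper_force: 25.0
```

```bash
python3 -m crank '[{"dx":0,"dy":0,"dz":0.05,"wx":0,"wy":0,"wz":0},{"dx":0,"dy":0,"dz":0.1,"wx":0,"wy":0,"wz":0},{"dx":0,"dy":0,"dz":0.15,"wx":0,"wy":0,"wz":0},{"dx":0,"dy":0,"dz":0.2,"wx":0,"wy":0,"wz":0},{"dx":0,"dy":0,"dz":0.2,"wx":0,"wy":0,"wz":0},{"dx":0,"dy":0,"dz":0.2,"wx":0,"wy":0,"wz":0},{"dx":0,"dy":0,"dz":0.2,"wx":0,"wy":0,"wz":0},{"dx":0,"dy":0,"dz":0.2,"wx":0,"wy":0,"wz":0},{"dx":0,"dy":0,"dz":0.2,"wx":0,"wy":0,"wz":0},{"dx":0,"dy":0,"dz":0.2,"wx":0,"wy":0,"wz":0}]'

```

```text
t: 11.3
eef_pos: [0.48, 0.179, 0.0355]
ee_rot: [-3.141, 0.0, -1.57]
force: [-4.6, -0.0, 9.9]
width: 0.0237
gripper_force: 25.0
```

```bash
python3 -m crank '[{"dx":0,"dy":0,"dz":0,"wx":0,"wy":0,"wz":0},{"dx":0,"dy":0,"dz":0,"wx":0,"wy":0,"wz":0},{"dx":0,"dy":0,"dz":0,"wx":0,"wy":0,"wz":0},{"dx":0,"dy":0,"dz":0,"wx":0,"wy":0,"wz":0},{"dx":0,"dy":0,"dz":0,"wx":0,"wy":0,"wz":0},{"dx":0,"dy":0,"dz":-1,"wx":0,"wy":0,"wz":0},{"dx":0,"dy":0,"dz":-3,"wx":0,"wy":0,"wz":0},{"dx":0,"dy":0,"dz":-6,"wx":0,"wy":0,"wz":0},{"dx":0,"dy":0,"dz":-9.5,"wx":0,"wy":0,"wz":0},{"dx":0,"dy":0,"dz":-12.5,"wx":0,"wy":0,"wz":0}]' 6
python3 d.py 0.654 0.0521 0.16
```

```text
t: 12.55
eef_pos: [0.4801, 0.179, 0.1617]
ee_rot: [-3.141, 0.001, -1.571]
force: [0.3, 0.6, -0.2]
width: 0.0602
gripper_force: 0.0
d cm [ 12.69 -17.39   0.18] w deg [-0.06  0.04  0.01] t 12.55
```

```bash
python3 -m crank '[{"dx":1,"dy":-1.5,"dz":0,"wx":0,"wy":0,"wz":0},{"dx":3,"dy":-4.5,"dz":0,"wx":0,"wy":0,"wz":0},{"dx":5.5,"dy":-8,"dz":0,"wx":0,"wy":0,"wz":0},{"dx":8.5,"dy":-12,"dz":0,"wx":0,"wy":0,"wz":0},{"dx":11,"dy":-15.5,"dz":0,"wx":0,"wy":0,"wz":0},{"dx":12.7,"dy":-17.4,"dz":0,"wx":0,"wy":0,"wz":0},{"dx":12.7,"dy":-17.4,"dz":0.5,"wx":0,"wy":0,"wz":0},{"dx":12.7,"dy":-17.4,"dz":1,"wx":0,"wy":0,"wz":0},{"dx":12.7,"dy":-17.4,"dz":1,"wx":0,"wy":0,"wz":0},{"dx":12.7,"dy":-17.4,"dz":1,"wx":0,"wy":0,"wz":0}]'
python3 d.py 0.654 0.0521 0.0785;python3 - <<'E'
from h import *
a=arm.grab_frame("scene")[100:300,220:470]
cv2.imwrite("pics/p2.png",cv2.resize(a,(600,480))[:,:,::-1])
E
```

```text
t: 13.8
eef_pos: [0.6537, 0.0526, 0.1499]
ee_rot: [-3.141, 0.0, -1.57]
force: [0.0, -0.8, -0.2]
width: 0.0601
gripper_force: 0.0
d cm [ 0.05 -0.03  7.14] w deg [-0.02  0.    0.06] t 13.8
```

View pics/p2.png

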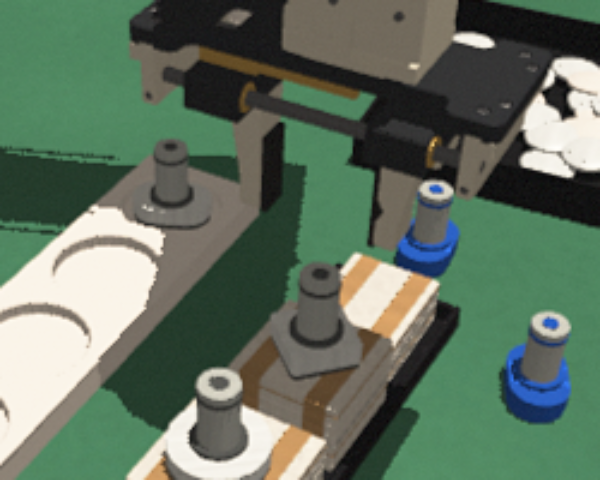

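The oval stands upright in seat 1 (crop (172,190)), and the gripper is above the square (318,330). I'll descend and grip.

```bash
python3 -m crank '[{"dx":0,"dy":0,"dz":1,"wx":0,"wy":0,"wz":0},{"dx":0,"dy":0,"dz":2.5,"wx":0,"wy":0,"wz":0},{"dx":0,"dy":0,"dz":4.2,"wx":0,"wy":0,"wz":0},{"dx":0,"dy":0,"dz":5.6,"wx":0,"wy":0,"wz":0},{"dx":0,"dy":0,"dz":6.6,"wx":0,"wy":0,"wz":0},{"dx":0,"dy":0,"dz":7.1,"wx":0,"wy":0,"wz":0},{"dx":0,"dy":0,"dz":7.1,"wx":0,"wy":0,"wz":0},{"dx":0,"dy":0,"dz":7.1,"wx":0,"wy":0,"wz":0},{"dx":0,"dy":0,"dz":7.1,"wx":0,"wy":0,"wz":0},{"dx":0,"dy":0,"dz":7.1,"wx":0,"wy":0,"wz":0}]'
python3 -m crank '[{"dx":0,"dy":0,"dz":0,"wx":0,"wy":0,"wz":0},{"dx":0,"dy":0,"dz":0,"wx":0,"wy":0,"wz":0},{"dx":0,"dy":0,"dz":0,"wx":0,"wy":0,"wz":0},{"dx":0,"dy":0,"dz":0,"wx":0,"wy":0,"wz":0},{"dx":0,"dy":0,"dz":0,"wx":0,"wy":0,"wz":0},{"dx":0,"dy":0,"dz":0,"wx":0,"wy":0,"wz":0},{"dx":0,"dy":0,"dz":0,"wx":0,"wy":0,"wz":0},{"dx":0,"dy":0,"dz":0,"wx":0,"wy":0,"wz":0},{"dx":0,"dy":0,"dz":0,"wx":0,"wy":0,"wz":0},{"dx":0,"dy":0,"dz":0,"wx":0,"wy":0,"wz":0}]' 2 25
python3 d.py 0.4793 0.0925 0.0415
```

```text
t: 15.1
eef_pos: [0.6541, 0.052, 0.079]
ee_rot: [-3.141, 0.0, -1.571]
force: [-0.3, 0.1, -0.4]
width: 0.0602
gripper_force: 0.0
t: 16.35
eef_pos: [0.654, 0.052, 0.0786]
ee_rot: [-3.141, -0.0, -1.571]
force: [1.2, -0.4, -0.5]
width: 0.0233
gripper_force: 25.0
d cm [-4.05 17.47  3.71] w deg [-0.01 -0.    0.01] t 16.35
```

```bash
python3 -m crank '[{"dx":0,"dy":0,"dz":-1,"wx":0,"wy":0,"wz":0},{"dx":0,"dy":0,"dz":-3,"wx":0,"wy":0,"wz":0},{"dx":0,"dy":0,"dz":-5,"wx":0,"wy":0,"wz":0},{"dx":0,"dy":0.5,"dz":-6.5,"wx":0,"wy":0,"wz":0},{"dx":-0.2,"dy":2,"dz":-7,"wx":0,"wy":0,"wz":0},{"dx":-0.8,"dy":5,"dz":-7,"wx":0,"wy":0,"wz":0},{"dx":-1.8,"dy":8,"dz":-7,"wx":0,"wy":0,"wz":0},{"dx":-2.8,"dy":11.5,"dz":-7,"wx":0,"wy":0,"wz":0},{"dx":-3.6,"dy":14.5,"dz":-7,"wx":0,"wy":0,"wz":0},{"dx":-4,"dy":16.5,"dz":-7,"wx":0,"wy":0,"wz":0}]'
python3 -m crank '[{"dx":0,"dy":0.9,"dz":0,"wx":0,"wy":0,"wz":0},{"dx":0,"dy":0.95,"dz":1,"wx":0,"wy":0,"wz":0},{"dx":0,"dy":0.95,"dz":3,"wx":0,"wy":0,"wz":0},{"dx":0,"dy":0.95,"dz":5,"wx":0,"wy":0,"wz":0},{"dx":0,"dy":0.95,"dz":7,"wx":0,"wy":0,"wz":0},{"dx":0,"dy":0.95,"dz":9,"wx":0,"wy":0,"wz":0},{"dx":0,"dy":0.95,"dz":10.2,"wx":0,"wy":0,"wz":0},{"dx":0,"dy":0.95,"dz":10.7,"wx":0,"wy":0,"wz":0},{"dx":0,"dy":0.95,"dz":10.7,"wx":0,"wy":0,"wz":0},{"dx":0,"dy":0.95,"dz":10.7,"wx":0,"wy":0,"wz":0}]'
python3 d.py 0.4793 0.0925 0.0356
```

```text
t: 17.6
eef_pos: [0.4861, 0.0918, 0.1481]
ee_rot: [3.14, -0.0, -1.57]
force: [-0.4, -0.1, -2.1]
width: 0.0234
gripper_force: 25.0
t: 18.85
eef_pos: [0.48, 0.0922, 0.0421]
ee_rot: [-3.141, 0.001, -1.571]
force: [-0.0, -0.2, -2.7]
width: 0.0235
gripper_force: 25.0
d cm [-0.03  0.07  0.65] w deg [-0.06  0.03  0.01] t 18.85
```

```bash
python3 -m crank '[{"dx":0,"dy":0,"dz":0.15,"wx":0,"wy":0,"wz":0},{"dx":0,"dy":0,"dz":0.3,"wx":0,"wy":0,"wz":0},{"dx":0,"dy":0,"dz":0.4,"wx":0,"wy":0,"wz":0},{"dx":0,"dy":0,"dz":0.5,"wx":0,"wy":0,"wz":0},{"dx":0,"dy":0,"dz":0.55,"wx":0,"wy":0,"wz":0},{"dx":0,"dy":0,"dz":0.6,"wx":0,"wy":0,"wz":0},{"dx":0,"dy":0,"dz":0.65,"wx":0,"wy":0,"wz":0},{"dx":0,"dy":0,"dz":0.65,"wx":0,"wy":0,"wz":0},{"dx":0,"dy":0,"dz":0.65,"wx":0,"wy":0,"wz":0},{"dx":0,"dy":0,"dz":0.65,"wx":0,"wy":0,"wz":0}]'

```

```text
t: 20.1
eef_pos: [0.4795, 0.0919, 0.0355]
ee_rot: [-3.141, 0.0, -1.571]
force: [-3.1, -0.1, 5.0]
width: 0.0237
gripper_force: 25.0
```

Touchdown. I'll release and go to the large punch.

```bash
python3 -m crank '[{"dx":0,"dy":0,"dz":0,"wx":0,"wy":0,"wz":0},{"dx":0,"dy":0,"dz":0,"wx":0,"wy":0,"wz":0},{"dx":0,"dy":0,"dz":0,"wx":0,"wy":0,"wz":0},{"dx":0,"dy":0,"dz":0,"wx":0,"wy":0,"wz":0},{"dx":0,"dy":0,"dz":0,"wx":0,"wy":0,"wz":0},{"dx":0,"dy":0,"dz":-1,"wx":0,"wy":0,"wz":0},{"dx":0,"dy":0,"dz":-3,"wx":0,"wy":0,"wz":0},{"dx":0,"dy":0,"dz":-6,"wx":0,"wy":0,"wz":0},{"dx":0,"dy":0,"dz":-9.5,"wx":0,"wy":0,"wz":0},{"dx":0,"dy":0,"dz":-12.5,"wx":0,"wy":0,"wz":0}]' 6
python3 d.py 0.6448 -0.047 0.15
```

```text
t: 21.35
eef_pos: [0.4796, 0.092, 0.1622]
ee_rot: [-3.14, 0.001, -1.571]
force: [-0.5, 0.7, -0.2]
width: 0.0599
gripper_force: 0.0
d cm [ 13.9  -16.51   1.23] w deg [-0.07  0.04  0.01] t 21.35
```

```bash
python3 -m crank '[{"dx":1.5,"dy":-1.5,"dz":0,"wx":0,"wy":0,"wz":0},{"dx":4,"dy":-4.5,"dz":0,"wx":0,"wy":0,"wz":0},{"dx":7,"dy":-8,"dz":0,"wx":0,"wy":0,"wz":0},{"dx":10,"dy":-12,"dz":0,"wx":0,"wy":0,"wz":0},{"dx":12.5,"dy":-15,"dz":0,"wx":0,"wy":0,"wz":0},{"dx":13.9,"dy":-16.5,"dz":0,"wx":0,"wy":0,"wz":0},{"dx":13.9,"dy":-16.5,"dz":0.5,"wx":0,"wy":0,"wz":0},{"dx":13.9,"dy":-16.5,"dz":1,"wx":0,"wy":0,"wz":0},{"dx":13.9,"dy":-16.5,"dz":1,"wx":0,"wy":0,"wz":0},{"dx":13.9,"dy":-16.5,"dz":1,"wx":0,"wy":0,"wz":0}]'
python3 d.py 0.6448 -0.047 0.0726;python3 - <<'E'
from h import *
a=arm.grab_frame("scene")[100:300,200:450]
cv2.imwrite("pics/p3.png",cv2.resize(a,(600,480))[:,:,::-1])
E
```

```text
t: 22.6
eef_pos: [0.6442, -0.0463, 0.1505]
ee_rot: [-3.141, 0.0, -1.57]
force: [0.3, 0.3, -0.3]
width: 0.0603
gripper_force: 0.0
d cm [ 0.07 -0.06  7.79] w deg [-0.02  0.01  0.06] t 22.6
```

View pics/p3.png

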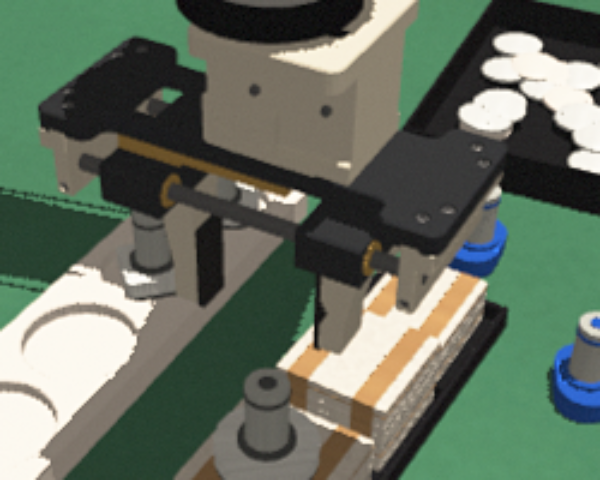

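The square stands in seat 2 (150,265) and the gripper is over the large punch (266,420). I'll descend and grip.

```bash
python3 -m crank '[{"dx":0,"dy":0,"dz":1,"wx":0,"wy":0,"wz":0},{"dx":0,"dy":0,"dz":2.5,"wx":0,"wy":0,"wz":0},{"dx":0,"dy":0,"dz":4.5,"wx":0,"wy":0,"wz":0},{"dx":0,"dy":0,"dz":6,"wx":0,"wy":0,"wz":0},{"dx":0,"dy":0,"dz":7.2,"wx":0,"wy":0,"wz":0},{"dx":0,"dy":0,"dz":7.75,"wx":0,"wy":0,"wz":0},{"dx":0,"dy":0,"dz":7.75,"wx":0,"wy":0,"wz":0},{"dx":0,"dy":0,"dz":7.75,"wx":0,"wy":0,"wz":0},{"dx":0,"dy":0,"dz":7.75,"wx":0,"wy":0,"wz":0},{"dx":0,"dy":0,"dz":7.75,"wx":0,"wy":0,"wz":0}]'
python3 -m crank '[{"dx":0,"dy":0,"dz":0,"wx":0,"wy":0,"wz":0},{"dx":0,"dy":0,"dz":0,"wx":0,"wy":0,"wz":0},{"dx":0,"dy":0,"dz":0,"wx":0,"wy":0,"wz":0},{"dx":0,"dy":0,"dz":0,"wx":0,"wy":0,"wz":0},{"dx":0,"dy":0,"dz":0,"wx":0,"wy":0,"wz":0},{"dx":0,"dy":0,"dz":0,"wx":0,"wy":0,"wz":0},{"dx":0,"dy":0,"dz":0,"wx":0,"wy":0,"wz":0},{"dx":0,"dy":0,"dz":0,"wx":0,"wy":0,"wz":0},{"dx":0,"dy":0,"dz":0,"wx":0,"wy":0,"wz":0},{"dx":0,"dy":0,"dz":0,"wx":0,"wy":0,"wz":0}]' 2 25
python3 d.py 0.4793 0.0065 0.0415
```

```text
t: 23.9
eef_pos: [0.6446, -0.047, 0.073]
ee_rot: [-3.141, 0.0, -1.571]
force: [0.3, 0.1, -0.3]
width: 0.0599
gripper_force: 0.0
t: 25.15
eef_pos: [0.6446, -0.047, 0.0726]
ee_rot: [-3.141, 0.0, -1.571]
force: [0.9, 0.5, -0.1]
width: 0.0235
gripper_force: 25.0
d cm [-5.35 16.53  3.11] w deg [-0.01  0.    0.01] t 25.15
```

```bash
python3 -m crank '[{"dx":0,"dy":0,"dz":-1,"wx":0,"wy":0,"wz":0},{"dx":0,"dy":0,"dz":-3,"wx":0,"wy":0,"wz":0},{"dx":0,"dy":0,"dz":-5.2,"wx":0,"wy":0,"wz":0},{"dx":0,"dy":0.5,"dz":-7.2,"wx":0,"wy":0,"wz":0},{"dx":-0.2,"dy":2,"dz":-8,"wx":0,"wy":0,"wz":0},{"dx":-1.2,"dy":5,"dz":-8,"wx":0,"wy":0,"wz":0},{"dx":-2.4,"dy":8,"dz":-8,"wx":0,"wy":0,"wz":0},{"dx":-3.8,"dy":11.5,"dz":-8,"wx":0,"wy":0,"wz":0},{"dx":-4.9,"dy":14.5,"dz":-8,"wx":0,"wy":0,"wz":0},{"dx":-5.35,"dy":16,"dz":-8,"wx":0,"wy":0,"wz":0}]'
python3 -m crank '[{"dx":0,"dy":0.5,"dz":0,"wx":0,"wy":0,"wz":0},{"dx":0,"dy":0.53,"dz":1,"wx":0,"wy":0,"wz":0},{"dx":0,"dy":0.53,"dz":3,"wx":0,"wy":0,"wz":0},{"dx":0,"dy":0.53,"dz":5,"wx":0,"wy":0,"wz":0},{"dx":0,"dy":0.53,"dz":7.2,"wx":0,"wy":0,"wz":0},{"dx":0,"dy":0.53,"dz":9.3,"wx":0,"wy":0,"wz":0},{"dx":0,"dy":0.53,"dz":10.6,"wx":0,"wy":0,"wz":0},{"dx":0,"dy":0.53,"dz":11.1,"wx":0,"wy":0,"wz":0},{"dx":0,"dy":0.53,"dz":11.1,"wx":0,"wy":0,"wz":0},{"dx":0,"dy":0.53,"dz":11.1,"wx":0,"wy":0,"wz":0}]'
python3 d.py 0.4793 0.0065 0.0356
```

```text
t: 26.4
eef_pos: [0.4818, 0.0065, 0.1525]
ee_rot: [3.141, 0.0, -1.57]
force: [0.7, -0.4, -1.9]
width: 0.0235
gripper_force: 25.0
t: 27.65
eef_pos: [0.4797, 0.0066, 0.0422]
ee_rot: [-3.14, 0.0, -1.571]
force: [-0.1, -0.7, -3.6]
width: 0.0236
gripper_force: 25.0
d cm [0.01 0.05 0.66] w deg [-0.07  0.02  0.01] t 27.65
```

```bash
python3 -m crank '[{"dx":0,"dy":0,"dz":0.15,"wx":0,"wy":0,"wz":0},{"dx":0,"dy":0,"dz":0.3,"wx":0,"wy":0,"wz":0},{"dx":0,"dy":0,"dz":0.4,"wx":0,"wy":0,"wz":0},{"dx":0,"dy":0,"dz":0.5,"wx":0,"wy":0,"wz":0},{"dx":0,"dy":0,"dz":0.55,"wx":0,"wy":0,"wz":0},{"dx":0,"dy":0,"dz":0.6,"wx":0,"wy":0,"wz":0},{"dx":0,"dy":0,"dz":0.65,"wx":0,"wy":0,"wz":0},{"dx":0,"dy":0,"dz":0.65,"wx":0,"wy":0,"wz":0},{"dx":0,"dy":0,"dz":0.65,"wx":0,"wy":0,"wz":0},{"dx":0,"dy":0,"dz":0.65,"wx":0,"wy":0,"wz":0}]'

```

```text
t: 28.9
eef_pos: [0.4792, 0.0065, 0.0355]
ee_rot: [-3.141, -0.0, -1.57]
force: [-3.1, -0.1, 5.6]
width: 0.0232
gripper_force: 25.0
```

Touchdown. I'll release and go to the small punch.

```bash
python3 -m crank '[{"dx":0,"dy":0,"dz":0,"wx":0,"wy":0,"wz":0},{"dx":0,"dy":0,"dz":0,"wx":0,"wy":0,"wz":0},{"dx":0,"dy":0,"dz":0,"wx":0,"wy":0,"wz":0},{"dx":0,"dy":0,"dz":0,"wx":0,"wy":0,"wz":0},{"dx":0,"dy":0,"dz":0,"wx":0,"wy":0,"wz":0},{"dx":0,"dy":0,"dz":-1,"wx":0,"wy":0,"wz":0},{"dx":0,"dy":0,"dz":-3,"wx":0,"wy":0,"wz":0},{"dx":0,"dy":0,"dz":-6,"wx":0,"wy":0,"wz":0},{"dx":0,"dy":0,"dz":-9.5,"wx":0,"wy":0,"wz":0},{"dx":0,"dy":0,"dz":-12.5,"wx":0,"wy":0,"wz":0}]' 6
python3 d.py 0.6487 -0.1314 0.15
```

```text
t: 30.15
eef_pos: [0.4793, 0.0065, 0.1622]
ee_rot: [-3.14, 0.0, -1.571]
force: [0.3, -0.6, -0.4]
width: 0.0599
gripper_force: 0.0
d cm [ 13.79 -16.94   1.24] w deg [-0.07  0.02  0.01] t 30.15
```

```bash
python3 -m crank '[{"dx":1.5,"dy":-1.5,"dz":0,"wx":0,"wy":0,"wz":0},{"dx":4,"dy":-4.5,"dz":0,"wx":0,"wy":0,"wz":0},{"dx":7,"dy":-8,"dz":0,"wx":0,"wy":0,"wz":0},{"dx":10,"dy":-12,"dz":0,"wx":0,"wy":0,"wz":0},{"dx":12.5,"dy":-15.2,"dz":0,"wx":0,"wy":0,"wz":0},{"dx":13.8,"dy":-16.9,"dz":0,"wx":0,"wy":0,"wz":0},{"dx":13.8,"dy":-16.9,"dz":0.5,"wx":0,"wy":0,"wz":0},{"dx":13.8,"dy":-16.9,"dz":1,"wx":0,"wy":0,"wz":0},{"dx":13.8,"dy":-16.9,"dz":1,"wx":0,"wy":0,"wz":0},{"dx":13.8,"dy":-16.9,"dz":1,"wx":0,"wy":0,"wz":0}]'
python3 d.py 0.6487 -0.1314 0.0666;python3 - <<'E'
from h import *
a=arm.grab_frame("scene")[140:380,170:420]
cv2.imwrite("pics/p4.png",cv2.resize(a,(600,576))[:,:,::-1])
E
```

```text
t: 31.4
eef_pos: [0.648, -0.131, 0.1506]
ee_rot: [-3.141, -0.0, -1.57]
force: [0.4, -0.1, -1.1]
width: 0.06
gripper_force: 0.0
d cm [ 0.04 -0.07  8.4 ] w deg [-0.03 -0.    0.05] t 31.4
```

View pics/p4.png

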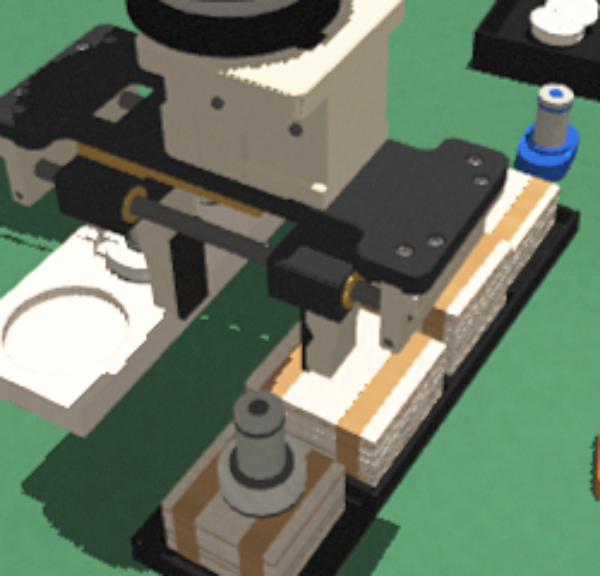

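The gripper is over the small punch (258,460), seat 4 is free (65,330), and the blocks haven't moved. I'll descend and grip.

```bash
python3 -m crank '[{"dx":0,"dy":0,"dz":1,"wx":0,"wy":0,"wz":0},{"dx":0,"dy":0,"dz":2.8,"wx":0,"wy":0,"wz":0},{"dx":0,"dy":0,"dz":4.8,"wx":0,"wy":0,"wz":0},{"dx":0,"dy":0,"dz":6.5,"wx":0,"wy":0,"wz":0},{"dx":0,"dy":0,"dz":7.8,"wx":0,"wy":0,"wz":0},{"dx":0,"dy":0,"dz":8.35,"wx":0,"wy":0,"wz":0},{"dx":0,"dy":0,"dz":8.35,"wx":0,"wy":0,"wz":0},{"dx":0,"dy":0,"dz":8.35,"wx":0,"wy":0,"wz":0},{"dx":0,"dy":0,"dz":8.35,"wx":0,"wy":0,"wz":0},{"dx":0,"dy":0,"dz":8.35,"wx":0,"wy":0,"wz":0}]'
python3 -m crank '[{"dx":0,"dy":0,"dz":0,"wx":0,"wy":0,"wz":0},{"dx":0,"dy":0,"dz":0,"wx":0,"wy":0,"wz":0},{"dx":0,"dy":0,"dz":0,"wx":0,"wy":0,"wz":0},{"dx":0,"dy":0,"dz":0,"wx":0,"wy":0,"wz":0},{"dx":0,"dy":0,"dz":0,"wx":0,"wy":0,"wz":0},{"dx":0,"dy":0,"dz":0,"wx":0,"wy":0,"wz":0},{"dx":0,"dy":0,"dz":0,"wx":0,"wy":0,"wz":0},{"dx":0,"dy":0,"dz":0,"wx":0,"wy":0,"wz":0},{"dx":0,"dy":0,"dz":0,"wx":0,"wy":0,"wz":0},{"dx":0,"dy":0,"dz":0,"wx":0,"wy":0,"wz":0}]' 2 25
python3 d.py 0.4787 -0.0798 0.0415
```

```text
t: 32.7
eef_pos: [0.6484, -0.1315, 0.0671]
ee_rot: [-3.141, 0.0, -1.571]
force: [-0.9, -0.6, 0.3]
width: 0.0599
gripper_force: 0.0
t: 33.95
eef_pos: [0.6482, -0.1315, 0.0666]
ee_rot: [-3.142, 0.0, -1.571]
force: [0.8, 0.2, -0.3]
width: 0.0234
gripper_force: 25.0
d cm [-5.17 16.95  2.51] w deg [-0.  0.  0.] t 33.95
```

```bash
python3 -m crank '[{"dx":0,"dy":0,"dz":-1,"wx":0,"wy":0,"wz":0},{"dx":0,"dy":0,"dz":-3,"wx":0,"wy":0,"wz":0},{"dx":0,"dy":0,"dz":-5.2,"wx":0,"wy":0,"wz":0},{"dx":0,"dy":0.5,"dz":-7.2,"wx":0,"wy":0,"wz":0},{"dx":-0.2,"dy":2,"dz":-8,"wx":0,"wy":0,"wz":0},{"dx":-1.2,"dy":5,"dz":-8,"wx":0,"wy":0,"wz":0},{"dx":-2.4,"dy":8,"dz":-8,"wx":0,"wy":0,"wz":0},{"dx":-3.8,"dy":11.5,"dz":-8,"wx":0,"wy":0,"wz":0},{"dx":-4.8,"dy":14.5,"dz":-8,"wx":0,"wy":0,"wz":0},{"dx":-5.15,"dy":16.4,"dz":-8,"wx":0,"wy":0,"wz":0}]'
python3 -m crank '[{"dx":0,"dy":0.5,"dz":0,"wx":0,"wy":0,"wz":0},{"dx":0,"dy":0.55,"dz":1,"wx":0,"wy":0,"wz":0},{"dx":0,"dy":0.55,"dz":3,"wx":0,"wy":0,"wz":0},{"dx":0,"dy":0.55,"dz":5,"wx":0,"wy":0,"wz":0},{"dx":0,"dy":0.55,"dz":7,"wx":0,"wy":0,"wz":0},{"dx":0,"dy":0.55,"dz":8.8,"wx":0,"wy":0,"wz":0},{"dx":0,"dy":0.55,"dz":10,"wx":0,"wy":0,"wz":0},{"dx":0,"dy":0.55,"dz":10.5,"wx":0,"wy":0,"wz":0},{"dx":0,"dy":0.55,"dz":10.5,"wx":0,"wy":0,"wz":0},{"dx":0,"dy":0.55,"dz":10.5,"wx":0,"wy":0,"wz":0}]'
python3 d.py 0.4787 -0.0798 0.0356
```

```text
t: 35.2
eef_pos: [0.4813, -0.0798, 0.1464]
ee_rot: [3.141, 0.0, -1.57]
force: [0.9, -0.1, -1.0]
width: 0.0235
gripper_force: 25.0
t: 36.45
eef_pos: [0.4792, -0.08, 0.0421]
ee_rot: [-3.141, 0.0, -1.571]
force: [0.4, 0.6, -1.5]
width: 0.0236
gripper_force: 25.0
d cm [-0.02  0.05  0.65] w deg [-0.06  0.01  0.01] t 36.45
```

```bash
python3 -m crank '[{"dx":0,"dy":0,"dz":0.15,"wx":0,"wy":0,"wz":0},{"dx":0,"dy":0,"dz":0.3,"wx":0,"wy":0,"wz":0},{"dx":0,"dy":0,"dz":0.4,"wx":0,"wy":0,"wz":0},{"dx":0,"dy":0,"dz":0.5,"wx":0,"wy":0,"wz":0},{"dx":0,"dy":0,"dz":0.55,"wx":0,"wy":0,"wz":0},{"dx":0,"dy":0,"dz":0.6,"wx":0,"wy":0,"wz":0},{"dx":0,"dy":0,"dz":0.65,"wx":0,"wy":0,"wz":0},{"dx":0,"dy":0,"dz":0.65,"wx":0,"wy":0,"wz":0},{"dx":0,"dy":0,"dz":0.65,"wx":0,"wy":0,"wz":0},{"dx":0,"dy":0,"dz":0.65,"wx":0,"wy":0,"wz":0}]'

```

```text
t: 37.7
eef_pos: [0.4787, -0.08, 0.0355]
ee_rot: [-3.141, -0.0, -1.57]
force: [-2.1, 0.7, 5.1]
width: 0.0238
gripper_force: 25.0
```

```bash
python3 -m crank '[{"dx":0,"dy":0,"dz":0,"wx":0,"wy":0,"wz":0},{"dx":0,"dy":0,"dz":0,"wx":0,"wy":0,"wz":0},{"dx":0,"dy":0,"dz":0,"wx":0,"wy":0,"wz":0},{"dx":0,"dy":0,"dz":0,"wx":0,"wy":0,"wz":0},{"dx":0,"dy":0,"dz":0,"wx":0,"wy":0,"wz":0},{"dx":0,"dy":0,"dz":-1,"wx":0,"wy":0,"wz":0},{"dx":0,"dy":0,"dz":-3,"wx":0,"wy":0,"wz":0},{"dx":0,"dy":0,"dz":-6,"wx":0,"wy":0,"wz":0},{"dx":0,"dy":0,"dz":-9.5,"wx":0,"wy":0,"wz":0},{"dx":0,"dy":0,"dz":-13,"wx":0,"wy":0,"wz":0}]' 6
python3 -m crank '[{"dx":1,"dy":0,"dz":-3,"wx":0,"wy":0,"wz":0},{"dx":4,"dy":0,"dz":-6,"wx":0,"wy":0,"wz":0},{"dx":8,"dy":0,"dz":-8,"wx":0,"wy":0,"wz":0},{"dx":12,"dy":0,"dz":-8,"wx":0,"wy":0,"wz":0},{"dx":16,"dy":0,"dz":-8,"wx":0,"wy":0,"wz":0},{"dx":20,"dy":0,"dz":-8,"wx":0,"wy":0,"wz":0},{"dx":23,"dy":0,"dz":-8,"wx":0,"wy":0,"wz":0},{"dx":24,"dy":0,"dz":-8,"wx":0,"wy":0,"wz":0},{"dx":24,"dy":0,"dz":-8,"wx":0,"wy":0,"wz":0},{"dx":24,"dy":0,"dz":-8,"wx":0,"wy":0,"wz":0}]'
python3 - <<'E'
from h import *
a=arm.grab_frame("scene")[120:420,140:440];b=arm.grab_frame("top")[180:360,180:440]
m=np.zeros((400,800,3),np.uint8);m[:,:400]=cv2.resize(a,(400,400));m[:277,400:]=cv2.resize(b,(400,277))
cv2.imwrite("pics/end.png",m[:,:,::-1])
for q in ("punch_oval","punch_square","punch_large","punch_small"): print(q,[(d["centre"].round(3) if hasattr(d["centre"],"round") else d["centre"],d["confidence"]) for d in arm.mark_of("top",q)])
E
```

```text
t: 38.95
eef_pos: [0.4786, -0.0801, 0.167]
ee_rot: [-3.141, 0.0, -1.571]
force: [1.3, 0.6, 0.3]
width: 0.0598
gripper_force: 0.0
t: 40.2
eef_pos: [0.4787, -0.3192, 0.2454]
ee_rot: [-3.141, 0.0, -1.57]
force: [-0.8, 0.4, 0.5]
width: 0.0598
gripper_force: 0.0
punch_oval [([0.6554, 0.2398, 0.0026], 0.85), ([0.7692, 0.1394, 0.0015], 0.75), ([0.4782, 0.1838, 0.0095], 0.63)]
punch_square [([0.4767, 0.0946, 0.0142], 0.63), ([0.8071, -0.0011, 0.0001], 0.63)]
punch_large [([0.4798, 0.0063, 0.0152], 0.74)]
punch_small [([0.4834, -0.0852, 0.0079], 0.83)]
```

View pics/end.png

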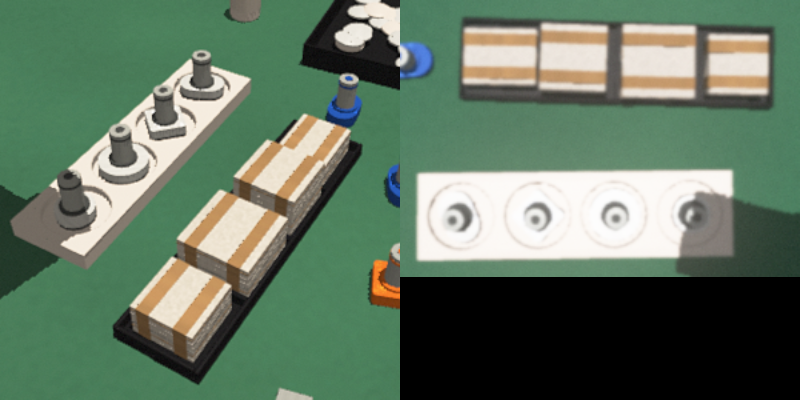

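All four punches stand upright in their seats: oval, square, large and small from left to right (top crop columns 457, 537, 616 and 693). The blocks are in place and the arm is clear.

```bash
python3 -c "
from station import arm
print(arm.job_done())"
```

```text
the job is handed in; nothing more can be done
None
```

I moved the four punches into the rack's four seats in tray order (oval, square, large, small from the left), all upright and with the print blocks in place, and handed the job in at about 40 s; no verdict came back.

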